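# Fetch the dropper bottle from behind the tall reagent bottles

### The arm

A 6-joint arm with a two-finger parallel gripper is mounted at the origin on a cart in front of the work surface, level with it; the furniture and walls round the work are solid. World frame = base frame: x ahead of the robot, y to its left, z up, the work surface at z = 0. Lengths are in m, angles in rad, forces in N, time in s.
With the tool pointing down it reaches from about 0.3 to 0.775 m from the base axis. Payload 14.6 kg.
Tool frame: the origin (TCP) lies midway between the tips of the shut fingers; the grasp point (between the pads) lies 19 mm behind it; z points along the fingers, y is the line along which they close (so a half turn about z gives the same grasp; the last joint's range is limited). The gripper opens to 94 mm and grips with 3 to 60 N. Pads are 16 mm wide; open, the fingers measure 119 mm over their backs; the gripper's body (75 mm by 177 mm) begins 78 mm behind the grasp point.
Start: joints at [1.246, 0.3, 1.521, -0, 1.321, -0.067], TCP at [0.14, 0.532, 0.205] pointing down, gripper open.
Joint ranges: [-3.03, 3.03], [-0.79, 2.21], [0.23, 2.52], [-1.04, 4.18], [0, 3.07], [-2.55, 2.55]. Speed limits (rad/s): [2.22, 2.22, 2.57, 3.14, 3.14, 3.14].

### API

Orientations are given as [roll, pitch, yaw] about the fixed x, y, z axes, in that order (R = Rz(yaw) Ry(pitch) Rx(roll)).
In Python, from station import * gives the robot as it stands.
- The arm moves only by the tool send_rows, never from a script. Its argument "targets" is a list of rows, each an object of numbers: "x", "y", "z": the shift along the world's x, y, z in units of 0.2 m (1.0 is 0.2 m); "spin": the turn about the world's z in units of pi/2 rad (1.0 is pi/2 rad); "claw": the finger opening in mm, from 0 to 94. A call has 1 to 20 rows; each row shifts and turns the commanded pose from where the row before left it; what a row does not reach is not made up. A row lasts 1/10 s, in which the tool goes at most 50 mm and 8.59 degrees, less where a joint would pass 70% of its speed; a pose out of reach is approached as far as the arm can. A call with a number of a shift or a turn outside -1 to 1 is refused whole. A call with a gripper value outside its range is refused whole. The fingers move at their own pace and stop on an object; "force" is the grip in N (left out, the last holds). Time passes only in rows, so rows that do not move let the fingers close. It gives the time, the measured TCP pose, the force, the opening and the grip force at its end, in the units of the state.
- get_obs(): the state, without advancing time (a new reading comes with each control period).
- camera(name): name is "scene" or "top" or "wrist"; returns the picture (400x640x3 uint8, blue, green, red); there is no depth.
- camera_model(name): a dict with "fovy" (degrees; the focal length in pixels is half the picture's height over the tangent of half this angle, whatever the lens; pixels are square), "cx", "cy" (the principal point, pixels), "dist" ([k1, k2, p1, p2, k3] as OpenCV has them; the pictures are not rectified), "T" (4x4, takes a point from camera to world coordinates). Camera axes: x right, y down, z forward; pixel columns grow to the right and rows downward; lengths in m; the calibration is good to about 2 mm. A picture is of the moment at which its call begins: read the wrist's pose just before it. camera_model takes no time and is no camera call; for the wrist camera it gives the pose at the moment of the call.
- hand_in(): hands the job in; it is judged then, once.
The state is a dict: "time_s": time; "qpos": joint angles; "joint_vel": joint speeds; "tau": joint torques, N m; "ee_pos": TCP position; "eef_rot": TCP orientation; "force": force on the tool from outside, world axes, zero at the start; "moment": the same for the moment, N m; "grip_width": finger opening in m; "grip_force": force on a finger pad.
Only numpy, scipy, OpenCV 4.12 (cv2) and the standard library are available. Lean on these libraries where they do the work, as an engineer would, in place of code of your own. Each camera call takes 0.05 s, during which the arm holds its last target. There are 200 camera calls.

### The job

In the four-bottle rack the small dropper bottle is hemmed in, at the back left, by the tall bottle right in front of it and the tall bottle beside it to its right. First stand those two on the empty steel side tray; with both there, take the dropper bottle and set it in the round recess of the small wooden stand; then put the tall bottles back, so that in the end each of the three tall bottles of the rack is back where it stood at the start. Do not tip any bottle over.

Things in the scene. Friction and masses are not known exactly. Their poses are not given: they have to be found in the camera images.
- rack: Fixed low white square tray with grey rim, 172x172 mm, flat floor at height 6 mm, rim 12 mm high, thin grey cross lines part it into four places. Origin: centre of its underside. Its x points to the back (away from the robot), y to the left. Place centres in its frame: dropper bottle (+33,+33) mm; three tall bottles, in any order, at (-39,+39) in front of the dropper, (+39,-39) beside it, (-39,-39).
- side_tray: Fixed empty steel tray, 240 (x) x 150 (y) mm, flat floor at height 6 mm, rim 15 mm high and up to 8 mm thick. Origin: centre of its underside. Two tall bottles stand well at (-55,0) and (+55,0) mm in its frame. It lies to the left or the right of the rack.
- stand: Fixed small light-wood block, 90x90x22 mm, with one round recess in the middle of its top, 44 mm wide, 12 mm deep, so its floor is 10 mm above the table. Origin: centre of its underside, straight below the recess. It lies on the other side of the rack from the side tray.
- dropper_bottle: Small brown dropper bottle with black teat, 92 mm tall: round body 30 mm wide up to 48 mm, collar 20 mm wide from 48 to 66 mm, teat 11 mm wide above. About 60 g. Origin: centre of its underside; z up. Take it round the body.
- brown_jar: Tall brown glass jar with flat black stopper, 163 mm tall: body 71 mm wide up to 112 mm, neck 34 mm wide, stopper disc 44 mm wide from 153 mm to the top. About 0.27 kg. It may be set down at any yaw. Solid shape, cap or stopper fixed: lift it by that from above. Origin: centre of its underside; z up.
- amber_bottle: Tall dark amber bottle with white screw cap, 155 mm tall: body 66 mm wide up to 95 mm, tapering to the neck; cap 30 mm wide from 134 mm to the top. About 0.31 kg. It may be set down at any yaw. Solid shape, cap or stopper fixed: lift it by that from above. Origin: centre of its underside; z up.
- clear_jar: Tall clear glass jar, half full, flat clear stopper, 154 mm tall: body 75 mm wide up to 96 mm, neck 34 mm wide, stopper disc 46 mm wide from 145 mm to the top. About 0.27 kg. It may be set down at any yaw. Solid shape, cap or stopper fixed: lift it by that from above. Origin: centre of its underside; z up.

How it is judged:
By the outcome, as a careful person would: the job done as asked, in the order asked, and still so for the second after the job is handed in, with the robot touching nothing.
It also fails if it takes over 102 s, if anything falls off the work surface, if the arm or the gripper's body presses on something with over 40 N, if the wrist force passes 120 N, or if a joint passes its speed limit or range.

## Working session

There is one attempt and no reset: what is moved stays moved. The work goes in short steps, Python scripts to look and compute and a tool call to move; the robot and the scene stay as the last step left them, time stands still between calls to the robot, and variables do not carry over. Pictures are saved under pics/ and viewed, at most 14 in all, crops included, and the job is handed in when it is done.

Besides the shell and the picture viewer there is one more tool, called after "Emit:" in YAML: its name, and indented under it one key for each argument. send_rows: Moves the arm, as the interface text tells. Its arguments: {"type":"object","properties":{"targets":{"type":"array"},"force":{"type":"number"}},"required":["targets"]}

```bash
ls; mkdir -p pics
cat > h.py <<'E'
import numpy as np, cv2
from station import *
def K(m,h=400):
    f=h/2/np.tan(np.radians(m['fovy'])/2); return np.array([[f,0,m['cx']],[0,f,m['cy']],[0,0,1.]])
def ray(m,uv):
    p=cv2.undistortPoints(np.array([[uv]],float),K(m),np.array(m['dist'],float))[0,0]
    T=np.array(m['T']); return T[:3,3],T[:3,:3]@np.array([p[0],p[1],1.])
def onz(m,uv,z):
    o,d=ray(m,uv); return o+d*(z-o[2])/d[2]
def proj(m,P):
    T=np.linalg.inv(np.array(m['T'])); P=np.atleast_2d(np.array(P,float))
    return cv2.projectPoints(P,cv2.Rodrigues(T[:3,:3])[0],T[:3,3],K(m),np.array(m['dist'],float))[0][:,0]
E
python3 - <<'E'
from h import *
for n in ('scene','top'):
    cv2.imwrite(f'pics/{n}0.png',camera(n)); m=camera_model(n); print(n,m['fovy'],m['dist'],np.round(np.array(m['T']),3).tolist())
o=get_obs();print(o)
E
```

```text
pics
scene 45.037766299661975 [0.03048309 0.         0.         0.         0.        ] [[-0.385, 0.669, -0.636, 1.391], [0.923, 0.291, -0.253, 0.336], [0.016, -0.684, -0.729, 1.019], [0.0, 0.0, 0.0, 1.0]]
top 44.33093721971752 [-0.13858951  0.          0.          0.          0.        ] [[0.027, -0.985, 0.172, 0.371], [-1.0, -0.027, 0.003, -0.012], [0.001, -0.172, -0.985, 1.181], [0.0, 0.0, 0.0, 1.0]]
{'time_s': 0.1, 'qpos': array([ 1.24640658e+00,  3.00430400e-01,  1.52152196e+00,  1.72154720e-05,
        1.32070902e+00, -6.65868988e-02]), 'joint_vel': array([-0.00048249, -0.00113112, -0.00094368,  0.00080947, -0.00117269,
        0.00063133]), 'tau': array([ 1.49203202e-03, -5.32650518e+01, -3.53277290e+01,  7.09851924e-02,
        2.36029259e-02, -2.73149175e-05]), 'ee_pos': array([0.14014104, 0.53159833, 0.20493367]), 'eef_rot': array([-3.14052740e+00, -8.77491698e-05,  2.88378549e+00]), 'force': array([-0.50836339, -0.21618891,  0.98348902]), 'moment': array([-0.01002825,  0.05205167, -0.0508276 ]), 'grip_force': 0.0, 'grip_width': 0.0938347526538222}
```

View pics/scene0.png

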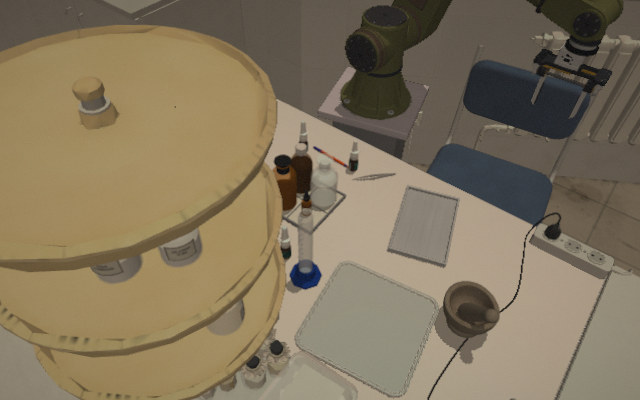

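View pics/top0.png

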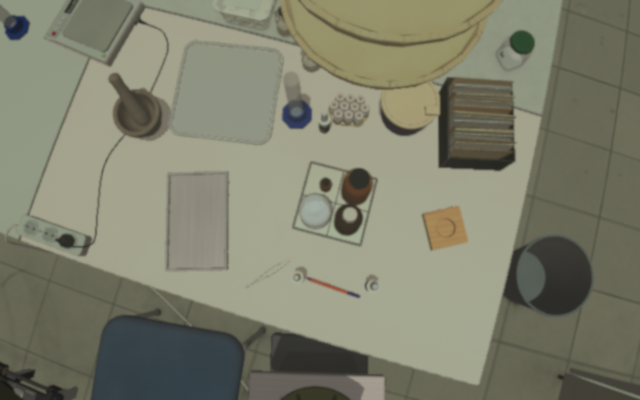

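The scene picture shows the arm parked at the upper right, with the rack near (310,200), partly hidden by the étagère. In the top picture the rack is at (335,203). The dropper is at (326,185), the clear jar in front of it at (315,210), the brown jar beside it at (357,187), and the amber bottle at (348,218). The side tray is at (198,221), on the left, and the stand at (446,228), on the right.

Run:
```python
from h import *
im=cv2.imread('pics/top0.png')
cv2.imwrite('pics/topc.png',cv2.resize(im[155:255,285:475],None,fx=4.2,fy=4.2,interpolation=cv2.INTER_CUBIC))
cv2.imwrite('pics/topt.png',cv2.resize(im[160:280,155:245],None,fx=4,fy=4,interpolation=cv2.INTER_CUBIC))
m=camera_model('top')
for n,uv,z in [('rack',(335,203),.01),('brown',(359,179),.163),('clear',(315,208),.154),('amber',(349,214),.155),('drop',(326,184),.09),('tray',(198,221),.006),('stand',(446,228),.022)]: print(n,onz(m,uv,z).round(3))
# stand mask
hsv=cv2.cvtColor(im,cv2.COLOR_BGR2HSV)
mk=cv2.inRange(hsv,(8,90,100),(25,255,255)); mk[:200]=0;mk[255:]=0;mk[:,:415]=0;mk[:,475:]=0
c=max(cv2.findContours(mk,0,1)[0],key=cv2.contourArea);r=cv2.minAreaRect(c);print(r);b=cv2.boxPoints(r)
P=[onz(m,p,.022) for p in b];print(np.round(P,3),np.mean(P,0))
print([np.linalg.norm(P[i]-P[i-1]).round(4) for i in range(4)])
```

```text
rack [ 0.555 -0.033  0.01 ]
brown [ 0.584 -0.08   0.163]
clear [0.521 0.011 0.154]
amber [ 0.51  -0.061  0.155]
drop [ 0.586 -0.01   0.09 ]
tray [0.502 0.298 0.006]
stand [ 0.5   -0.3    0.022]
((444.8529968261719, 227.41177368164062), (37.107948303222656, 36.865413665771484), 75.96376037597656)
[[ 0.533 -0.243  0.022]
 [ 0.557 -0.331  0.022]
 [ 0.47  -0.351  0.022]
 [ 0.447 -0.265  0.022]] [ 0.50173709 -0.29752263  0.022     ]
[np.float64(0.0882), np.float64(0.0908), np.float64(0.089), np.float64(0.0899)]
```

View pics/topc.png

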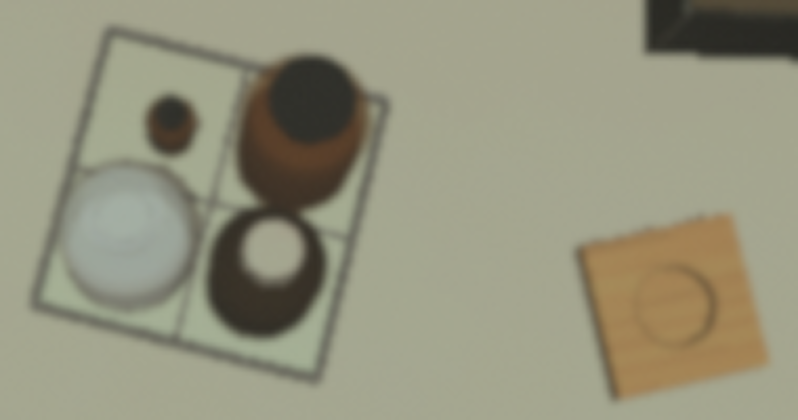

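View pics/topt.png

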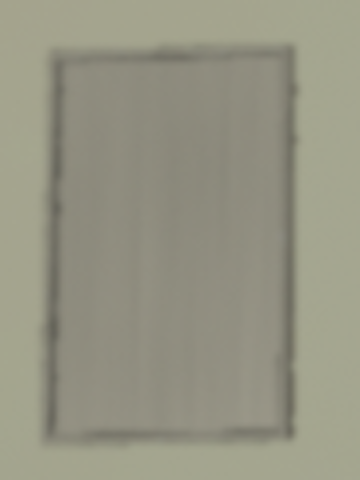

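The crop shows the rack's outer corners at crop px (109,30), (387,101), (318,380) and (36,304). The black stopper is at (312,99), the white cap at (273,250), the teat at (173,110) and the recess at (676,306). The tray corners in its own crop are at (52,52), (293,47), (291,436) and (47,438).

Run:
```python
from h import *
m=camera_model('top')
c1=lambda p:(np.array(p)+.5)/4.2-.5+[285,155]
c2=lambda p:(np.array(p)+.5)/4-.5+[155,160]
def box(C,z):
    P=np.array([onz(m,p,z) for p in C]);print(P.round(4).tolist(),[np.linalg.norm(P[i]-P[i-1]).round(4) for i in range(4)]);return P
# order: backleft, backright, frontright, frontleft
P=box([c1(p) for p in [(109,30),(387,101),(318,380),(36,304)]],.012)
c=P.mean(0); ex=P[0]+P[1]-P[2]-P[3]; ey=P[0]+P[3]-P[1]-P[2]
yaw=np.mean([np.arctan2(ex[1],ex[0]),np.arctan2(-ey[0],ey[1])]);print('rack',c,yaw)
R=np.array([[np.cos(yaw),-np.sin(yaw)],[np.sin(yaw),np.cos(yaw)]])
for n,o in [('drop',(33,33)),('clear',(-39,39)),('brown',(39,-39)),('amber',(-39,-39))]: print(n,c[:2]+R@np.array(o)/1e3)
for n,uv,z in [('brown',(312,99),.163),('clear',(125,222),.154),('amber',(273,250),.155),('drop',(173,110),.092),('recess',(676,306),.022)]: print(n,onz(m,c1(uv),z).round(4))
P=box([c2(p) for p in [(52,52),(293,47),(291,436),(47,438)]],.012)
c=P.mean(0); ex=P[0]+P[1]-P[2]-P[3];ey=P[0]+P[3]-P[1]-P[2]; yaw=np.mean([np.arctan2(ex[1],ex[0]),np.arctan2(-ey[0],ey[1])]);print('tray',c,yaw,[c[:2]+s*.055*np.array([np.cos(yaw),np.sin(yaw)]) for s in(1,-1)])
```

```text
[[0.6556, 0.0289, 0.012], [0.6178, -0.1336, 0.012], [0.4553, -0.096, 0.012], [0.4942, 0.0653, 0.012]] [np.float64(0.1654), np.float64(0.1668), np.float64(0.1668), np.float64(0.1659)]
rack [ 0.5557487  -0.03382222  0.012     ] -0.2285159310179214
drop [ 0.59536639 -0.00915566]
clear [0.52659732 0.01299868]
brown [ 0.58490009 -0.08064312]
amber [ 0.5089278 -0.0629736]
brown [ 0.5859 -0.0799  0.163 ]
clear [0.5219 0.0127 0.154 ]
amber [ 0.5096 -0.062   0.155 ]
drop [ 0.5927 -0.0098  0.092 ]
recess [ 0.5014 -0.299   0.022 ]
[[0.6194, 0.3818, 0.012], [0.6262, 0.2309, 0.012], [0.3902, 0.2183, 0.012], [0.3833, 0.3664, 0.012]] [np.float64(0.2366), np.float64(0.1511), np.float64(0.2363), np.float64(0.1483)]
tray [0.50477664 0.29938029 0.012     ] 0.05257721204607688 [array([0.55970064, 0.3022707 ]), array([0.44985264, 0.29648987])]
```

Emit:
send_rows:
  targets:
    - {"x": 0.096, "y": -0.13, "z": 0.011, "claw": 64}
    - {"x": 0.096, "y": -0.13, "z": 0.011}
    - {"x": 0.096, "y": -0.13, "z": 0.011}
    - {"x": 0.096, "y": -0.13, "z": 0.011}
    - {"x": 0.096, "y": -0.13, "z": 0.011}
    - {"x": 0.096, "y": -0.13, "z": 0.011}
    - {"x": 0.096, "y": -0.13, "z": 0.011}
    - {"x": 0.096, "y": -0.13, "z": 0.011}
    - {"x": 0.096, "y": -0.13, "z": 0.011}
    - {"x": 0.096, "y": -0.13, "z": 0.011}
    - {"x": 0.096, "y": -0.13, "z": 0.011}
    - {"x": 0.096, "y": -0.13, "z": 0.011}
    - {"x": 0.096, "y": -0.13, "z": 0.011}
    - {"x": 0.096, "y": -0.13, "z": 0.011}
    - {"x": 0.096, "y": -0.13, "z": 0.011}
    - {"x": 0.096, "y": -0.13, "z": 0.011}
    - {"x": 0.096, "y": -0.13, "z": 0.011}
    - {"x": 0.096, "y": -0.13, "z": 0.011}
    - {"x": 0.096, "y": -0.13, "z": 0.011}
    - {"x": 0.096, "y": -0.13, "z": 0.011}

```text
schema error: expected keys x, y, z, spin, claw
```

Emit:
send_rows:
  targets:
    - {"z": 0}
    - {"z": 0}
    - {"z": 0}
  force: 20

```text
schema error: expected keys x, y, z, spin, claw
```

Run:
```python
from h import *
m=camera_model('wrist');im=camera('wrist');cv2.imwrite('pics/w1.png',im);np.save('w1.npy',m['T'])
print(np.round(m['T'],3),get_obs()['qpos'].round(2))
for n,P in [('clear',(.5266,.013,.16)),('brown',(.5855,-.080,.169)),('amber',(.509,-.0625,.161)),('drop',(.5954,-.0092,.098))]: print(n,proj(m,P).round(1))
mt=camera_model('top')
for z in(.05,.15,.3,.45):print(z,onz(mt,(385,87),z).round(3),onz(mt,(380,45),z).round(3), onz(mt,(400,130),z).round(3))
```

```text
[[ 0.253  0.929  0.271  0.061]
 [ 0.967 -0.243 -0.072  0.553]
 [-0.001  0.281 -0.96   0.384]
 [ 0.     0.     0.     1.   ]] [ 1.25  0.3   1.52 -0.    1.32 -0.07]
clear [[  8.1 588.4]]
brown [[-17.2 610.5]]
amber [[-38.9 577.2]]
drop [[ 48. 570.]]
0.05 [ 0.84  -0.149  0.05 ] [ 0.953 -0.136  0.05 ] [ 0.731 -0.185  0.05 ]
0.15 [ 0.799 -0.137  0.15 ] [ 0.902 -0.125  0.15 ] [ 0.699 -0.17   0.15 ]
0.3 [ 0.737 -0.118  0.3  ] [ 0.825 -0.109  0.3  ] [ 0.652 -0.147  0.3  ]
0.45 [ 0.674 -0.1    0.45 ] [ 0.747 -0.092  0.45 ] [ 0.604 -0.124  0.45 ]
```

View pics/w1.png

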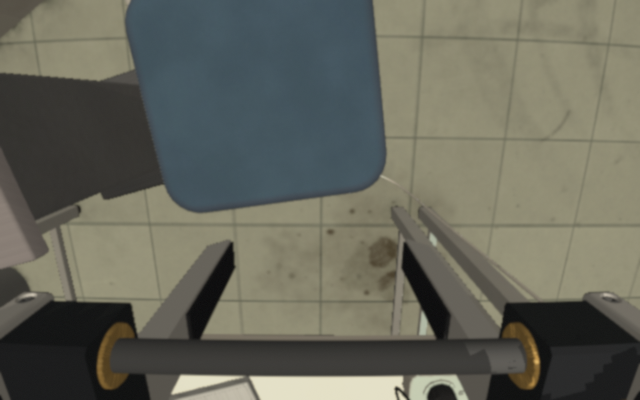

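The wrist picture shows only floor and chair, with the two fingers' tips near (235,240) and (400,240). The arm did not move, because every row needs all five keys.

Emit:
send_rows:
  targets:
    - {"x": 0.096, "y": -0.13, "z": 0.011, "spin": 0, "claw": 64}
    - {"x": 0.096, "y": -0.13, "z": 0.011, "spin": 0, "claw": 64}
    - {"x": 0.096, "y": -0.13, "z": 0.011, "spin": 0, "claw": 64}
    - {"x": 0.096, "y": -0.13, "z": 0.011, "spin": 0, "claw": 64}
    - {"x": 0.096, "y": -0.13, "z": 0.011, "spin": 0, "claw": 64}
    - {"x": 0.096, "y": -0.13, "z": 0.011, "spin": 0, "claw": 64}
    - {"x": 0.096, "y": -0.13, "z": 0.011, "spin": 0, "claw": 64}
    - {"x": 0.096, "y": -0.13, "z": 0.011, "spin": 0, "claw": 64}
    - {"x": 0.096, "y": -0.13, "z": 0.011, "spin": 0, "claw": 64}
    - {"x": 0.096, "y": -0.13, "z": 0.011, "spin": 0, "claw": 64}
    - {"x": 0.096, "y": -0.13, "z": 0.011, "spin": 0, "claw": 64}
    - {"x": 0.096, "y": -0.13, "z": 0.011, "spin": 0, "claw": 64}
    - {"x": 0.096, "y": -0.13, "z": 0.011, "spin": 0, "claw": 64}
    - {"x": 0.096, "y": -0.13, "z": 0.011, "spin": 0, "claw": 64}
    - {"x": 0.096, "y": -0.13, "z": 0.011, "spin": 0, "claw": 64}
    - {"x": 0.096, "y": -0.13, "z": 0.011, "spin": 0, "claw": 64}
    - {"x": 0.096, "y": -0.13, "z": 0.011, "spin": 0, "claw": 64}
    - {"x": 0.096, "y": -0.13, "z": 0.011, "spin": 0, "claw": 64}
    - {"x": 0, "y": 0, "z": 0, "spin": 0, "claw": 64}
    - {"x": 0, "y": 0, "z": 0, "spin": 0, "claw": 64}
  force: 20

```text
time_s: 2.15
ee_pos: [0.4857, 0.0636, 0.2447]
eef_rot: [-3.141, -0.001, 2.883]
force: [0.3, -0.0, -0.3]
grip_width: 0.0637
grip_force: 0.0
```

Run:
```python
from h import *
m=camera_model('wrist');im=camera('wrist');cv2.imwrite('pics/w2.png',im);np.save('w2.npy',m['T'])
o=get_obs();print(o['qpos'].round(2),o['ee_pos'])
for n,P in [('clear',(.5266,.013,.16)),('brown',(.5855,-.080,.169)),('amber',(.509,-.0625,.161)),('drop',(.5954,-.0092,.098)),('rk',(.4942,.0653,.012))]: print(n,proj(m,P).round(1))
```

```text
[ 0.06  0.14  1.63  0.    1.38 -1.26] [0.48544726 0.06411921 0.24477275]
clear [[271.6 270.5]]
brown [[190.2 356.2]]
amber [[179.8 272.8]]
drop [[277.9 304.8]]
rk [[320.9 180.2]]
```

View pics/w2.png

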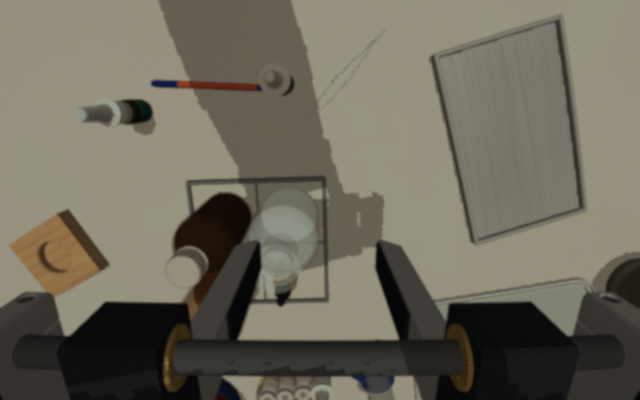

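The wrist view shows the clear stopper at (282,263), the white cap at (187,267) and the rack's front-left corner at (326,179). The tray is at upper right and the stand at left.

Run:
```python
from h import *
m=camera_model('wrist');m['T']=np.load('w2.npy')
im=cv2.imread('pics/w2.png')
cv2.imwrite('pics/w2c.png',cv2.resize(im[165:315,150:350],None,fx=4,fy=4,interpolation=cv2.INTER_CUBIC))
for n,uv,z in [('clear',(282,263),.16),('amber',(187,267),.161),('rkFL',(326,179),.012),('rkFR',(189,182),.012),('stand',(54,257),.01)]: print(n,onz(m,uv,z).round(4))
```

```text
clear [0.5222 0.0234 0.16  ]
amber [ 0.5054 -0.0545  0.161 ]
rkFL [0.4944 0.0716 0.012 ]
rkFR [ 0.4554 -0.0902  0.012 ]
stand [ 0.5042 -0.3074  0.01  ]
```

View pics/w2c.png

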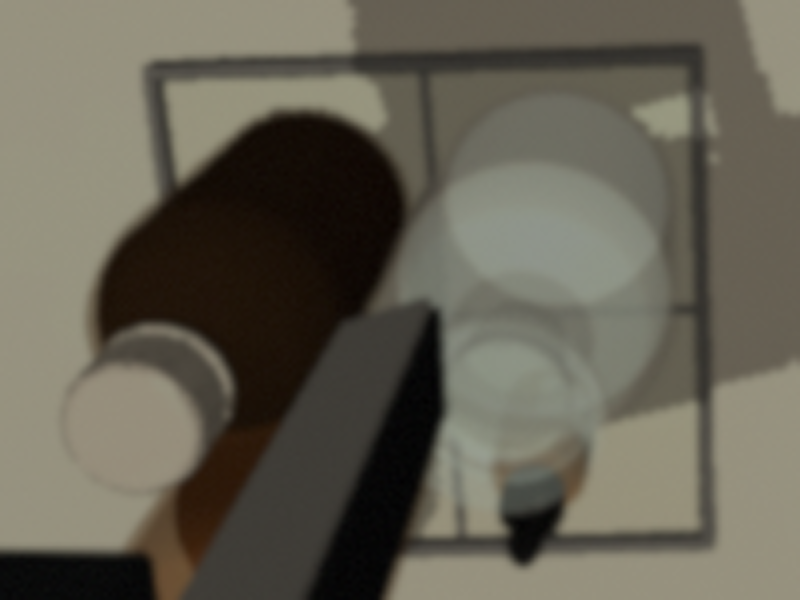

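The crop puts the white cap top at full-image (183,271) and the clear stopper at about (274.5,266). Both are within about 3 px (1.5 mm) of the prediction, so I'm going to the clear jar at (0.5255, 0.0145).

Emit:
send_rows:
  targets:
    - {"x": 0.05, "y": -0.062, "z": 0, "spin": 0, "claw": 64}
    - {"x": 0.05, "y": -0.062, "z": 0, "spin": 0, "claw": 64}
    - {"x": 0.05, "y": -0.062, "z": 0, "spin": 0, "claw": 64}
    - {"x": 0.05, "y": -0.062, "z": 0, "spin": 0, "claw": 64}
    - {"x": 0, "y": 0, "z": 0, "spin": 0, "claw": 64}
    - {"x": 0, "y": 0, "z": -0.07, "spin": 0, "claw": 64}
    - {"x": 0, "y": 0, "z": -0.07, "spin": 0, "claw": 64}
    - {"x": 0, "y": 0, "z": -0.07, "spin": 0, "claw": 64}
    - {"x": 0, "y": 0, "z": -0.07, "spin": 0, "claw": 64}
    - {"x": 0, "y": 0, "z": -0.07, "spin": 0, "claw": 64}
    - {"x": 0, "y": 0, "z": -0.07, "spin": 0, "claw": 64}
    - {"x": 0, "y": 0, "z": -0.07, "spin": 0, "claw": 64}
    - {"x": 0, "y": 0, "z": -0.06, "spin": 0, "claw": 64}
    - {"x": 0, "y": 0, "z": 0, "spin": 0, "claw": 64}
    - {"x": 0, "y": 0, "z": 0, "spin": 0, "claw": 64}
  force: 25

```text
time_s: 3.7
ee_pos: [0.526, 0.0142, 0.1353]
eef_rot: [3.142, 0.0, 2.884]
force: [0.0, 0.4, -0.8]
grip_width: 0.0637
grip_force: 0.0
```

Emit:
send_rows:
  targets:
    - {"x": 0, "y": 0, "z": 0, "spin": 0, "claw": 50}
    - {"x": 0, "y": 0, "z": 0, "spin": 0, "claw": 48}
    - {"x": 0, "y": 0, "z": 0, "spin": 0, "claw": 46}
    - {"x": 0, "y": 0, "z": 0, "spin": 0, "claw": 44}
    - {"x": 0, "y": 0, "z": 0, "spin": 0, "claw": 40}
    - {"x": 0, "y": 0, "z": 0, "spin": 0, "claw": 40}
    - {"x": 0, "y": 0, "z": 0, "spin": 0, "claw": 40}
    - {"x": 0, "y": 0, "z": 0, "spin": 0, "claw": 40}
  force: 25

```text
time_s: 4.5
ee_pos: [0.5261, 0.0143, 0.1354]
eef_rot: [3.141, 0.001, 2.884]
force: [1.5, 1.4, 5.9]
grip_width: 0.0453
grip_force: 25.0
```

Emit:
send_rows:
  targets:
    - {"x": 0, "y": 0, "z": 0.02, "spin": 0, "claw": 40}
    - {"x": 0, "y": 0, "z": 0.05, "spin": 0, "claw": 40}
    - {"x": 0, "y": 0, "z": 0.06, "spin": 0, "claw": 40}
    - {"x": 0, "y": 0, "z": 0.06, "spin": 0, "claw": 40}
    - {"x": 0, "y": 0, "z": 0.06, "spin": 0, "claw": 40}
    - {"x": 0, "y": 0, "z": 0.05, "spin": 0, "claw": 40}
    - {"x": 0, "y": 0, "z": 0, "spin": 0, "claw": 40}

```text
time_s: 5.2
ee_pos: [0.5264, 0.0142, 0.1968]
eef_rot: [3.141, 0.002, 2.884]
force: [-0.4, 0.4, -1.6]
grip_width: 0.0452
grip_force: 25.0
```

Emit:
send_rows:
  targets:
    - {"x": -0.01, "y": 0.04, "z": 0, "spin": 0, "claw": 40}
    - {"x": -0.02, "y": 0.08, "z": 0, "spin": 0, "claw": 40}
    - {"x": -0.032, "y": 0.118, "z": 0, "spin": 0, "claw": 40}
    - {"x": -0.032, "y": 0.118, "z": 0, "spin": 0, "claw": 40}
    - {"x": -0.032, "y": 0.118, "z": 0, "spin": 0, "claw": 40}
    - {"x": -0.032, "y": 0.118, "z": 0, "spin": 0, "claw": 40}
    - {"x": -0.032, "y": 0.118, "z": 0, "spin": 0, "claw": 40}
    - {"x": -0.032, "y": 0.118, "z": 0, "spin": 0, "claw": 40}
    - {"x": -0.032, "y": 0.118, "z": 0, "spin": 0, "claw": 40}
    - {"x": -0.032, "y": 0.118, "z": 0, "spin": 0, "claw": 40}
    - {"x": -0.032, "y": 0.118, "z": 0, "spin": 0, "claw": 40}
    - {"x": -0.02, "y": 0.08, "z": 0, "spin": 0, "claw": 40}
    - {"x": -0.02, "y": 0.08, "z": 0, "spin": 0, "claw": 40}
    - {"x": -0.016, "y": 0.058, "z": 0, "spin": 0, "claw": 40}
    - {"x": -0.006, "y": 0.02, "z": 0, "spin": 0, "claw": 40}
    - {"x": 0, "y": 0, "z": 0, "spin": 0, "claw": 40}
    - {"x": 0, "y": 0, "z": 0, "spin": 0, "claw": 40}

```text
time_s: 6.9
ee_pos: [0.4499, 0.2978, 0.1949]
eef_rot: [-3.141, -0.0, 2.884]
force: [0.1, 0.5, -1.5]
grip_width: 0.0454
grip_force: 25.0
```

Run:
```python
from h import *
m=camera_model('wrist');im=camera('wrist');cv2.imwrite('pics/w3.png',im);np.save('w3.npy',m['T'])
cv2.imwrite('pics/top3.png',camera('top'))
o=get_obs();print(o['qpos'].round(2),o['ee_pos'])
```

```text
[ 0.52  0.29  1.56 -0.    1.29 -0.8 ] [0.45003389 0.29767192 0.19505149]
```

View pics/w3.png

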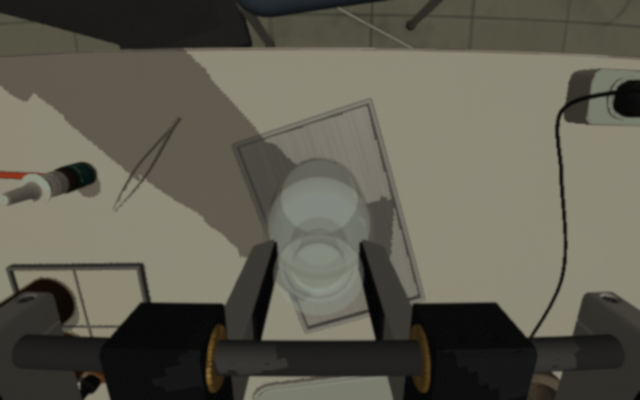

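The jar hangs centred over the tray. The tray's front corners are at (234,147) and (372,100), its back corners at (422,296) and (305,330).

Run:
```python
from h import *
m=camera_model('wrist');m['T']=np.load('w3.npy')
P=np.array([onz(m,p,.012) for p in [(422,296),(305,330),(234,147),(372,100)]]);print(P.round(4),P.mean(0))
```

```text
[[0.6133 0.3823 0.012 ]
 [0.6231 0.2363 0.012 ]
 [0.3911 0.2236 0.012 ]
 [0.3816 0.3718 0.012 ]] [0.50223511 0.30348256 0.012     ]
```

Emit:
send_rows:
  targets:
    - {"x": 0, "y": 0, "z": -0.04, "spin": 0, "claw": 40}
    - {"x": 0, "y": 0, "z": -0.06, "spin": 0, "claw": 40}
    - {"x": 0, "y": 0, "z": -0.06, "spin": 0, "claw": 40}
    - {"x": 0, "y": 0, "z": -0.05, "spin": 0, "claw": 40}
    - {"x": 0, "y": 0, "z": -0.04, "spin": 0, "claw": 40}
    - {"x": 0, "y": 0, "z": -0.02, "spin": 0, "claw": 40}
    - {"x": 0, "y": 0, "z": -0.01, "spin": 0, "claw": 40}
    - {"x": 0, "y": 0, "z": -0.01, "spin": 0, "claw": 40}
    - {"x": 0, "y": 0, "z": 0, "spin": 0, "claw": 40}
    - {"x": 0, "y": 0, "z": 0, "spin": 0, "claw": 40}

```text
time_s: 8.0
ee_pos: [0.4499, 0.2983, 0.1373]
eef_rot: [3.141, 0.0, 2.884]
force: [0.2, -0.2, -3.0]
grip_width: 0.0452
grip_force: 25.0
```

Emit:
send_rows:
  targets:
    - {"x": 0, "y": 0, "z": -0.005, "spin": 0, "claw": 40}
    - {"x": 0, "y": 0, "z": -0.004, "spin": 0, "claw": 40}
    - {"x": 0, "y": 0, "z": 0, "spin": 0, "claw": 40}

```text
time_s: 8.3
ee_pos: [0.45, 0.2983, 0.1355]
eef_rot: [3.141, 0.0, 2.884]
force: [0.4, -0.0, 0.3]
grip_width: 0.0451
grip_force: 25.0
```

Emit:
send_rows:
  targets:
    - {"x": 0, "y": 0, "z": 0, "spin": 0, "claw": 48}
    - {"x": 0, "y": 0, "z": 0, "spin": 0, "claw": 56}
    - {"x": 0, "y": 0, "z": 0, "spin": 0, "claw": 66}
    - {"x": 0, "y": 0, "z": 0, "spin": 0, "claw": 66}
    - {"x": 0, "y": 0, "z": 0.04, "spin": 0, "claw": 66}
    - {"x": 0, "y": 0, "z": 0.1, "spin": 0, "claw": 66}
    - {"x": 0, "y": 0, "z": 0.15, "spin": 0, "claw": 66}
    - {"x": 0, "y": 0, "z": 0.15, "spin": 0, "claw": 66}
    - {"x": 0, "y": 0, "z": 0.15, "spin": 0, "claw": 66}

```text
time_s: 9.2
ee_pos: [0.4497, 0.2981, 0.2552]
eef_rot: [3.141, 0.0, 2.884]
force: [-0.3, 0.0, 0.2]
grip_width: 0.0662
grip_force: 0.0
```

Emit:
send_rows:
  targets:
    - {"x": 0.025, "y": -0.06, "z": 0, "spin": 0, "claw": 66}
    - {"x": 0.045, "y": -0.13, "z": 0, "spin": 0, "claw": 66}
    - {"x": 0.05, "y": -0.14, "z": 0, "spin": 0, "claw": 66}
    - {"x": 0.05, "y": -0.14, "z": 0, "spin": 0, "claw": 66}
    - {"x": 0.05, "y": -0.14, "z": 0, "spin": 0, "claw": 66}
    - {"x": 0.05, "y": -0.14, "z": 0, "spin": 0, "claw": 66}
    - {"x": 0.05, "y": -0.14, "z": 0, "spin": 0, "claw": 66}
    - {"x": 0.05, "y": -0.14, "z": 0, "spin": 0, "claw": 66}
    - {"x": 0.05, "y": -0.14, "z": 0, "spin": 0, "claw": 66}
    - {"x": 0.05, "y": -0.14, "z": 0, "spin": 0, "claw": 66}
    - {"x": 0.05, "y": -0.14, "z": 0, "spin": 0, "claw": 66}
    - {"x": 0.05, "y": -0.14, "z": 0, "spin": 0, "claw": 66}
    - {"x": 0.05, "y": -0.14, "z": 0, "spin": 0, "claw": 66}
    - {"x": 0.04, "y": -0.11, "z": 0, "spin": 0, "claw": 66}
    - {"x": 0.02, "y": -0.05, "z": 0, "spin": 0, "claw": 66}
    - {"x": 0, "y": 0, "z": 0, "spin": 0, "claw": 66}
    - {"x": 0, "y": 0, "z": 0, "spin": 0, "claw": 66}

```text
time_s: 10.9
ee_pos: [0.5856, -0.0792, 0.2531]
eef_rot: [3.141, -0.0, 2.884]
force: [-0.2, -0.3, -0.4]
grip_width: 0.066
grip_force: 0.0
```

Run:
```python
from h import *
m=camera_model('wrist');im=camera('wrist');cv2.imwrite('pics/w4.png',im);np.save('w4.npy',m['T'])
o=get_obs();print(o['qpos'].round(2),o['ee_pos'])
for n,P in [('brown',(.5855,-.080,.169)),('amber',(.509,-.0625,.161)),('drop',(.5954,-.0092,.098)),('tip',o['ee_pos'])]: print(n,proj(m,P).round(1))
mt=camera_model('top'); im=cv2.imread('pics/top3.png')
cv2.imwrite('pics/v.png',cv2.resize(camera('wrist')[200:340,150:400],None,fx=3,fy=3,interpolation=cv2.INTER_CUBIC))
```

```text
[-0.2   0.36  1.33  0.    1.45 -1.51] [ 0.58559382 -0.07885304  0.25328766]
brown [[316.6 210.8]]
amber [[313.3 108. ]]
drop [[389.2 181.1]]
tip [[318.2 255.6]]
```

View pics/w4.png

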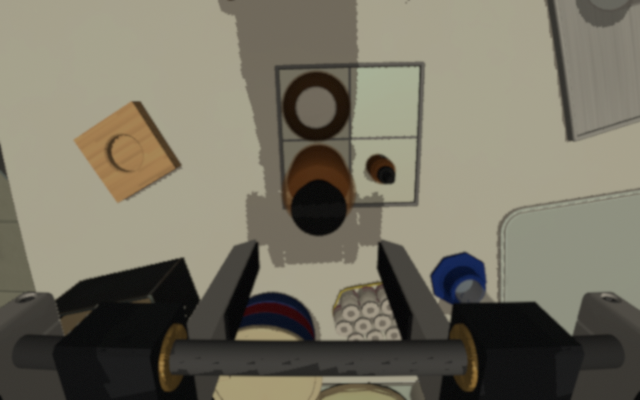

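The wrist view shows the brown stopper at (319,207), the amber cap at (316,106), the dropper teat at (386,175) and the recess at (126,152). Bottle tops match prediction to about 3 px, so I'm grasping the brown jar here.

Emit:
send_rows:
  targets:
    - {"x": 0, "y": 0, "z": -0.07, "spin": 0, "claw": 66}
    - {"x": 0, "y": 0, "z": -0.08, "spin": 0, "claw": 66}
    - {"x": 0, "y": 0, "z": -0.08, "spin": 0, "claw": 66}
    - {"x": 0, "y": 0, "z": -0.08, "spin": 0, "claw": 66}
    - {"x": 0, "y": 0, "z": -0.08, "spin": 0, "claw": 66}
    - {"x": 0, "y": 0, "z": -0.08, "spin": 0, "claw": 60}
    - {"x": 0, "y": 0, "z": -0.074, "spin": 0, "claw": 60}
    - {"x": 0, "y": 0, "z": 0, "spin": 0, "claw": 56}
    - {"x": 0, "y": 0, "z": 0, "spin": 0, "claw": 52}
    - {"x": 0, "y": 0, "z": 0, "spin": 0, "claw": 48}
    - {"x": 0, "y": 0, "z": 0, "spin": 0, "claw": 46}
    - {"x": 0, "y": 0, "z": 0, "spin": 0, "claw": 44}
    - {"x": 0, "y": 0, "z": 0, "spin": 0, "claw": 40}
    - {"x": 0, "y": 0, "z": 0, "spin": 0, "claw": 38}
    - {"x": 0, "y": 0, "z": 0, "spin": 0, "claw": 38}
    - {"x": 0, "y": 0, "z": 0, "spin": 0, "claw": 38}

```text
time_s: 12.6
ee_pos: [0.5861, -0.0798, 0.1449]
eef_rot: [3.141, 0.001, 2.884]
force: [-0.5, 1.5, 6.5]
grip_width: 0.043
grip_force: 25.0
```

Emit:
send_rows:
  targets:
    - {"x": 0, "y": 0, "z": 0.02, "spin": 0, "claw": 38}
    - {"x": 0, "y": 0, "z": 0.06, "spin": 0, "claw": 38}
    - {"x": 0, "y": 0, "z": 0.08, "spin": 0, "claw": 38}
    - {"x": 0, "y": 0, "z": 0.08, "spin": 0, "claw": 38}
    - {"x": 0, "y": 0, "z": 0.08, "spin": 0, "claw": 38}
    - {"x": 0, "y": 0, "z": 0.08, "spin": 0, "claw": 38}
    - {"x": 0, "y": 0, "z": 0.08, "spin": 0, "claw": 38}
    - {"x": 0, "y": 0, "z": 0.08, "spin": 0, "claw": 38}
    - {"x": 0, "y": 0, "z": 0.06, "spin": 0, "claw": 38}
    - {"x": 0, "y": 0, "z": 0.03, "spin": 0, "claw": 38}
    - {"x": 0, "y": 0, "z": 0, "spin": 0, "claw": 38}

```text
time_s: 13.7
ee_pos: [0.5859, -0.0798, 0.2751]
eef_rot: [-3.142, 0.001, 2.884]
force: [0.1, -0.1, -2.6]
grip_width: 0.0432
grip_force: 25.0
```

Emit:
send_rows:
  targets:
    - {"x": -0.005, "y": 0.04, "z": 0, "spin": 0, "claw": 38}
    - {"x": -0.005, "y": 0.08, "z": 0, "spin": 0, "claw": 38}
    - {"x": -0.01, "y": 0.12, "z": 0, "spin": 0, "claw": 38}
    - {"x": -0.01, "y": 0.135, "z": 0, "spin": 0, "claw": 38}
    - {"x": -0.01, "y": 0.135, "z": 0, "spin": 0, "claw": 38}
    - {"x": -0.01, "y": 0.135, "z": 0, "spin": 0, "claw": 38}
    - {"x": -0.01, "y": 0.135, "z": 0, "spin": 0, "claw": 38}
    - {"x": -0.01, "y": 0.135, "z": 0, "spin": 0, "claw": 38}
    - {"x": -0.01, "y": 0.135, "z": 0, "spin": 0, "claw": 38}
    - {"x": -0.01, "y": 0.135, "z": 0, "spin": 0, "claw": 38}
    - {"x": -0.01, "y": 0.135, "z": 0, "spin": 0, "claw": 38}
    - {"x": -0.01, "y": 0.135, "z": 0, "spin": 0, "claw": 38}
    - {"x": -0.01, "y": 0.135, "z": 0, "spin": 0, "claw": 38}
    - {"x": -0.01, "y": 0.135, "z": 0, "spin": 0, "claw": 38}
    - {"x": -0.005, "y": 0.09, "z": 0, "spin": 0, "claw": 38}
    - {"x": -0.005, "y": 0.06, "z": 0, "spin": 0, "claw": 38}
    - {"x": 0, "y": 0.04, "z": 0, "spin": 0, "claw": 38}
    - {"x": 0, "y": 0, "z": 0, "spin": 0, "claw": 38}
    - {"x": 0, "y": 0, "z": 0, "spin": 0, "claw": 38}

```text
time_s: 15.6
ee_pos: [0.558, 0.3026, 0.2744]
eef_rot: [-3.141, 0.0, 2.883]
force: [-0.0, -0.2, -1.9]
grip_width: 0.0433
grip_force: 25.0
```

Emit:
send_rows:
  targets:
    - {"x": 0, "y": 0, "z": -0.04, "spin": 0, "claw": 38}
    - {"x": 0, "y": 0, "z": -0.08, "spin": 0, "claw": 38}
    - {"x": 0, "y": 0, "z": -0.08, "spin": 0, "claw": 38}
    - {"x": 0, "y": 0, "z": -0.08, "spin": 0, "claw": 38}
    - {"x": 0, "y": 0, "z": -0.08, "spin": 0, "claw": 38}
    - {"x": 0, "y": 0, "z": -0.08, "spin": 0, "claw": 38}
    - {"x": 0, "y": 0, "z": -0.08, "spin": 0, "claw": 38}
    - {"x": 0, "y": 0, "z": -0.05, "spin": 0, "claw": 38}
    - {"x": 0, "y": 0, "z": -0.03, "spin": 0, "claw": 38}
    - {"x": 0, "y": 0, "z": -0.02, "spin": 0, "claw": 38}
    - {"x": 0, "y": 0, "z": -0.01, "spin": 0, "claw": 38}
    - {"x": 0, "y": 0, "z": -0.01, "spin": 0, "claw": 38}
    - {"x": 0, "y": 0, "z": -0.005, "spin": 0, "claw": 38}
    - {"x": 0, "y": 0, "z": 0, "spin": 0, "claw": 38}

```text
time_s: 17.0
ee_pos: [0.5579, 0.3033, 0.1456]
eef_rot: [3.141, 0.0, 2.884]
force: [0.2, -0.1, -3.4]
grip_width: 0.0435
grip_force: 25.0
```

Release, rise, and head back over the dropper with spin +0.5.

Emit:
send_rows:
  targets:
    - {"x": 0, "y": 0, "z": -0.004, "spin": 0, "claw": 38}
    - {"x": 0, "y": 0, "z": 0, "spin": 0, "claw": 42}
    - {"x": 0, "y": 0, "z": 0, "spin": 0, "claw": 48}
    - {"x": 0, "y": 0, "z": 0, "spin": 0, "claw": 56}
    - {"x": 0, "y": 0, "z": 0, "spin": 0, "claw": 66}
    - {"x": 0, "y": 0, "z": 0, "spin": 0, "claw": 66}
    - {"x": 0, "y": 0, "z": 0.04, "spin": 0, "claw": 66}
    - {"x": 0, "y": 0, "z": 0.1, "spin": 0, "claw": 66}
    - {"x": 0, "y": 0, "z": 0.15, "spin": 0, "claw": 66}
    - {"x": 0, "y": 0, "z": 0.15, "spin": 0, "claw": 66}
    - {"x": 0, "y": 0, "z": 0.1, "spin": 0, "claw": 66}

```text
time_s: 18.1
ee_pos: [0.5581, 0.3034, 0.2558]
eef_rot: [3.14, 0.002, 2.884]
force: [0.4, -0.7, -0.1]
grip_width: 0.0662
grip_force: 0.0
```

Emit:
send_rows:
  targets:
    - {"x": 0, "y": -0.06, "z": 0, "spin": 0.03, "claw": 66}
    - {"x": 0.01, "y": -0.12, "z": 0, "spin": 0.05, "claw": 66}
    - {"x": 0.01, "y": -0.14, "z": 0, "spin": 0.06, "claw": 66}
    - {"x": 0.01, "y": -0.14, "z": 0, "spin": 0.06, "claw": 66}
    - {"x": 0.01, "y": -0.14, "z": 0, "spin": 0.06, "claw": 66}
    - {"x": 0.01, "y": -0.14, "z": 0, "spin": 0.06, "claw": 66}
    - {"x": 0.02, "y": -0.14, "z": 0, "spin": 0.06, "claw": 66}
    - {"x": 0.02, "y": -0.14, "z": 0, "spin": 0.06, "claw": 60}
    - {"x": 0.02, "y": -0.14, "z": 0, "spin": 0.04, "claw": 56}
    - {"x": 0.02, "y": -0.14, "z": 0, "spin": 0.02, "claw": 50}
    - {"x": 0.02, "y": -0.14, "z": 0, "spin": 0, "claw": 50}
    - {"x": 0.02, "y": -0.12, "z": 0, "spin": 0, "claw": 50}
    - {"x": 0.01, "y": -0.06, "z": 0, "spin": 0, "claw": 50}
    - {"x": 0, "y": 0, "z": 0, "spin": 0, "claw": 50}
    - {"x": 0, "y": 0, "z": 0, "spin": 0, "claw": 50}

```text
time_s: 19.6
ee_pos: [0.5938, -0.0201, 0.2528]
eef_rot: [3.141, 0.0, -2.614]
force: [0.9, 0.3, 0.1]
grip_width: 0.0502
grip_force: 0.0
```

Run:
```python
from h import *
m=camera_model('wrist');im=camera('wrist');cv2.imwrite('pics/w5.png',im);np.save('w5.npy',m['T'])
o=get_obs();print(o['qpos'].round(2),o['ee_pos'])
P=[('amber',(.509,-.0625,.161)),('drop',(.5954,-.0092,.098)),('tip',o['ee_pos'])]
for n,p in P: print(n,proj(m,p).round(1))
c=im[110:310,200:420];c=cv2.resize(c,None,fx=2.5,fy=2.5,interpolation=cv2.INTER_CUBIC)
t=cv2.resize(camera('top'),None,fx=1,fy=1)[150:270,150:480];cv2.imwrite('pics/top5.png',t)
cv2.imwrite('pics/w5c.png',c)
```

```text
[-0.1   0.37  1.32  0.    1.45 -2.19] [ 0.59376136 -0.01976726  0.2528224 ]
amber [[325.8  85.2]]
drop [[326.2 195.8]]
tip [[317.7 255.6]]
```

View pics/w5.png

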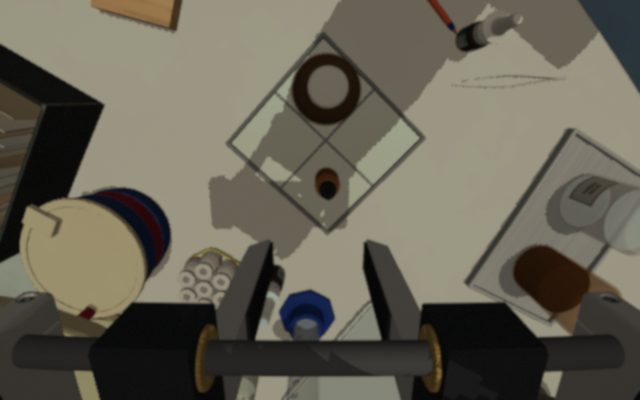

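The dropper's teat is at (327,190) and the amber cap at (328,88). The dropper stands about 3.5 mm nearer the amber bottle than the nominal place, at roughly (0.5924, -0.0105), which agrees with the top view. Both tall bottles stand on the tray at right.

Emit:
send_rows:
  targets:
    - {"x": -0.007, "y": 0.046, "z": 0, "spin": 0, "claw": 50}
    - {"x": 0, "y": 0, "z": -0.06, "spin": 0, "claw": 50}
    - {"x": 0, "y": 0, "z": -0.1, "spin": 0, "claw": 50}
    - {"x": 0, "y": 0, "z": -0.1, "spin": 0, "claw": 50}
    - {"x": 0, "y": 0, "z": -0.1, "spin": 0, "claw": 50}
    - {"x": 0, "y": 0, "z": -0.1, "spin": 0, "claw": 50}
    - {"x": 0, "y": 0, "z": -0.1, "spin": 0, "claw": 50}
    - {"x": 0, "y": 0, "z": -0.1, "spin": 0, "claw": 50}
    - {"x": 0, "y": 0, "z": -0.1, "spin": 0, "claw": 50}
    - {"x": 0, "y": 0, "z": -0.1, "spin": 0, "claw": 50}
    - {"x": 0, "y": 0, "z": -0.1, "spin": 0, "claw": 50}
    - {"x": 0, "y": 0, "z": -0.08, "spin": 0, "claw": 50}
    - {"x": 0, "y": 0, "z": -0.06, "spin": 0, "claw": 50}
    - {"x": 0, "y": 0, "z": -0.039, "spin": 0, "claw": 50}
    - {"x": 0, "y": 0, "z": 0, "spin": 0, "claw": 50}
  force: 12

```text
time_s: 21.2
ee_pos: [0.5919, -0.0114, 0.0238]
eef_rot: [3.141, -0.001, -2.614]
force: [0.1, -0.0, -0.5]
grip_width: 0.0497
grip_force: 0.0
```

Emit:
send_rows:
  targets:
    - {"x": 0, "y": 0, "z": 0, "spin": 0, "claw": 44}
    - {"x": 0, "y": 0, "z": 0, "spin": 0, "claw": 40}
    - {"x": 0, "y": 0, "z": 0, "spin": 0, "claw": 36}
    - {"x": 0, "y": 0, "z": 0, "spin": 0, "claw": 33}
    - {"x": 0, "y": 0, "z": 0, "spin": 0, "claw": 30}
    - {"x": 0, "y": 0, "z": 0, "spin": 0, "claw": 27}
    - {"x": 0, "y": 0, "z": 0, "spin": 0, "claw": 24}
    - {"x": 0, "y": 0, "z": 0, "spin": 0, "claw": 24}
    - {"x": 0, "y": 0, "z": 0, "spin": 0, "claw": 24}

```text
time_s: 22.1
ee_pos: [0.5925, -0.0115, 0.025]
eef_rot: [3.142, 0.0, -2.614]
force: [-1.6, 1.2, 4.8]
grip_width: 0.0289
grip_force: 12.0
```

Emit:
send_rows:
  targets:
    - {"x": 0, "y": 0, "z": 0.03, "spin": 0, "claw": 24}
    - {"x": 0, "y": 0, "z": 0.06, "spin": 0, "claw": 24}
    - {"x": 0, "y": 0, "z": 0.1, "spin": 0, "claw": 24}
    - {"x": 0, "y": 0, "z": 0.1, "spin": 0, "claw": 24}
    - {"x": 0, "y": 0, "z": 0.1, "spin": 0, "claw": 24}
    - {"x": 0, "y": 0, "z": 0.1, "spin": 0, "claw": 24}
    - {"x": 0, "y": 0, "z": 0.1, "spin": 0, "claw": 24}
    - {"x": 0, "y": 0, "z": 0.1, "spin": 0, "claw": 24}
    - {"x": 0, "y": 0, "z": 0.1, "spin": 0, "claw": 24}
    - {"x": 0, "y": 0, "z": 0.1, "spin": 0, "claw": 24}
    - {"x": 0, "y": 0, "z": 0.08, "spin": 0, "claw": 24}
    - {"x": 0, "y": 0, "z": 0.03, "spin": 0, "claw": 24}

```text
time_s: 23.3
ee_pos: [0.5928, -0.0117, 0.2273]
eef_rot: [-3.14, 0.002, -2.614]
force: [1.1, -0.4, -0.3]
grip_width: 0.0288
grip_force: 12.0
```

Emit:
send_rows:
  targets:
    - {"x": -0.01, "y": -0.035, "z": 0, "spin": -0.04, "claw": 24}
    - {"x": -0.025, "y": -0.08, "z": 0, "spin": -0.04, "claw": 24}
    - {"x": -0.04, "y": -0.12, "z": 0, "spin": -0.04, "claw": 24}
    - {"x": -0.04, "y": -0.12, "z": 0, "spin": -0.04, "claw": 24}
    - {"x": -0.04, "y": -0.12, "z": 0, "spin": -0.04, "claw": 24}
    - {"x": -0.04, "y": -0.12, "z": 0, "spin": -0.04, "claw": 24}
    - {"x": -0.04, "y": -0.12, "z": 0, "spin": -0.04, "claw": 24}
    - {"x": -0.04, "y": -0.12, "z": 0, "spin": -0.04, "claw": 24}
    - {"x": -0.04, "y": -0.12, "z": 0, "spin": -0.04, "claw": 24}
    - {"x": -0.04, "y": -0.12, "z": 0, "spin": -0.04, "claw": 24}
    - {"x": -0.04, "y": -0.12, "z": 0, "spin": -0.04, "claw": 24}
    - {"x": -0.03, "y": -0.12, "z": 0, "spin": -0.04, "claw": 24}
    - {"x": -0.02, "y": -0.07, "z": 0, "spin": -0.02, "claw": 24}
    - {"x": -0.01, "y": -0.05, "z": 0, "spin": 0, "claw": 24}
    - {"x": 0, "y": 0, "z": 0, "spin": 0, "claw": 24}
    - {"x": 0, "y": 0, "z": 0, "spin": 0, "claw": 24}

```text
time_s: 24.9
ee_pos: [0.5016, -0.298, 0.2248]
eef_rot: [3.141, -0.0, 2.885]
force: [0.0, -0.1, -0.5]
grip_width: 0.0289
grip_force: 12.0
```

Run:
```python
from h import *
m=camera_model('wrist');im=camera('wrist');cv2.imwrite('pics/w6.png',im);np.save('w6.npy',m['T'])
o=get_obs();print(o['qpos'].round(2),o['ee_pos'],o['eef_rot'])
for n,p in [('recess',(.5015,-.2985,.022)),('tip',o['ee_pos'])]: print(n,proj(m,p).round(1))
hsv=cv2.cvtColor(im,cv2.COLOR_BGR2HSV)
mk=cv2.inRange(hsv,(8,90,90),(25,255,255))
c=max(cv2.findContours(mk,0,1)[0],key=cv2.contourArea);r=cv2.minAreaRect(c);print(r)
P=[onz(m,p,.022) for p in cv2.boxPoints(r)];print(np.round(P,3),np.mean(P,0))
```

```text
[-0.6   0.36  1.39  0.    1.39 -1.91] [ 0.50170101 -0.29781167  0.22481178] [ 3.14141270e+00 -9.29191769e-05  2.88525558e+00]
recess [[317.2 178.9]]
tip [[318.  255.6]]
((318.1226501464844, 177.32073974609375), (80.51959228515625, 81.29662322998047), 60.945396423339844)
[[ 0.468 -0.351  0.022]
 [ 0.446 -0.265  0.022]
 [ 0.533 -0.241  0.022]
 [ 0.558 -0.332  0.022]] [ 0.50138057 -0.2974145   0.022     ]
```

View pics/w6.png

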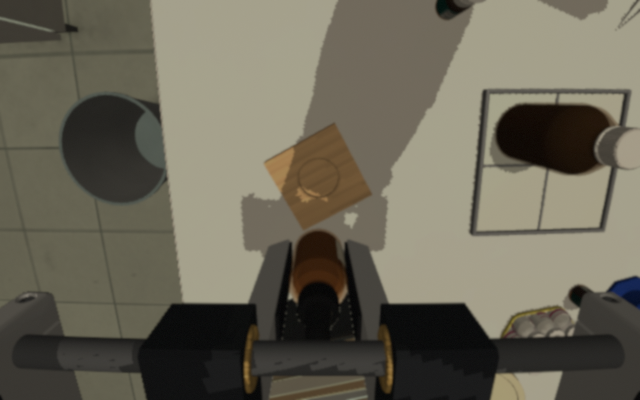

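The held dropper is upright at (318,265), and the recess at (319,177) matches its predicted pixel within 2 px. The bottle is over the recess, so I'm lowering straight down.

Emit:
send_rows:
  targets:
    - {"x": 0, "y": 0, "z": -0.05, "spin": 0, "claw": 24}
    - {"x": 0, "y": 0, "z": -0.1, "spin": 0, "claw": 24}
    - {"x": 0, "y": 0, "z": -0.1, "spin": 0, "claw": 24}
    - {"x": 0, "y": 0, "z": -0.1, "spin": 0, "claw": 24}
    - {"x": 0, "y": 0, "z": -0.1, "spin": 0, "claw": 24}
    - {"x": 0, "y": 0, "z": -0.1, "spin": 0, "claw": 24}
    - {"x": 0, "y": 0, "z": -0.1, "spin": 0, "claw": 24}
    - {"x": 0, "y": 0, "z": -0.1, "spin": 0, "claw": 24}
    - {"x": 0, "y": 0, "z": -0.07, "spin": 0, "claw": 24}
    - {"x": 0, "y": 0, "z": -0.05, "spin": 0, "claw": 24}
    - {"x": 0, "y": 0, "z": -0.04, "spin": 0, "claw": 24}
    - {"x": 0, "y": 0, "z": -0.03, "spin": 0, "claw": 24}
    - {"x": 0, "y": 0, "z": -0.02, "spin": 0, "claw": 24}
    - {"x": 0, "y": 0, "z": -0.01, "spin": 0, "claw": 24}
    - {"x": 0, "y": 0, "z": -0.005, "spin": 0, "claw": 24}
    - {"x": 0, "y": 0, "z": 0, "spin": 0, "claw": 24}
    - {"x": 0, "y": 0, "z": 0, "spin": 0, "claw": 24}

```text
time_s: 26.65
ee_pos: [0.5015, -0.2987, 0.0301]
eef_rot: [-3.141, 0.0, 2.884]
force: [0.9, 0.9, -1.6]
grip_width: 0.0284
grip_force: 12.0
```

Emit:
send_rows:
  targets:
    - {"x": 0, "y": 0, "z": -0.004, "spin": 0, "claw": 24}
    - {"x": 0, "y": 0, "z": 0, "spin": 0, "claw": 28}
    - {"x": 0, "y": 0, "z": 0, "spin": 0, "claw": 31}
    - {"x": 0, "y": 0, "z": 0, "spin": 0, "claw": 36}
    - {"x": 0, "y": 0, "z": 0, "spin": 0, "claw": 44}
    - {"x": 0, "y": 0, "z": 0, "spin": 0, "claw": 52}
    - {"x": 0, "y": 0, "z": 0, "spin": 0, "claw": 56}
    - {"x": 0, "y": 0, "z": 0.04, "spin": 0, "claw": 56}
    - {"x": 0, "y": 0, "z": 0.1, "spin": 0, "claw": 56}
    - {"x": 0, "y": 0, "z": 0.15, "spin": 0, "claw": 56}
    - {"x": 0, "y": 0, "z": 0.15, "spin": 0, "claw": 56}
    - {"x": 0, "y": 0, "z": 0.15, "spin": 0, "claw": 56}
    - {"x": 0, "y": 0, "z": 0.15, "spin": 0, "claw": 56}
    - {"x": 0, "y": 0, "z": 0.15, "spin": 0, "claw": 56}
    - {"x": 0, "y": 0, "z": 0.15, "spin": 0, "claw": 56}
    - {"x": 0, "y": 0, "z": 0.1, "spin": 0, "claw": 60}

```text
time_s: 28.25
ee_pos: [0.5015, -0.2987, 0.2601]
eef_rot: [-3.141, 0.003, 2.884]
force: [-0.1, -0.9, -1.3]
grip_width: 0.0593
grip_force: 0.0
```

Run:
```python
from h import *
im=camera('wrist'); t=camera('top')
a=cv2.resize(im[100:300,230:400],(510,600)); 
b=cv2.resize(t[195:255,415:475],(290,290)); b2=np.zeros((600,290,3),np.uint8); b2[:290]=b
cv2.imwrite('pics/w7.png',np.hstack([a,b2]))
o=get_obs();print(o['ee_pos'],o['time_s'])
```

```text
[ 0.50201552 -0.29899484  0.2604892 ] 28.35
```

View pics/w7.png

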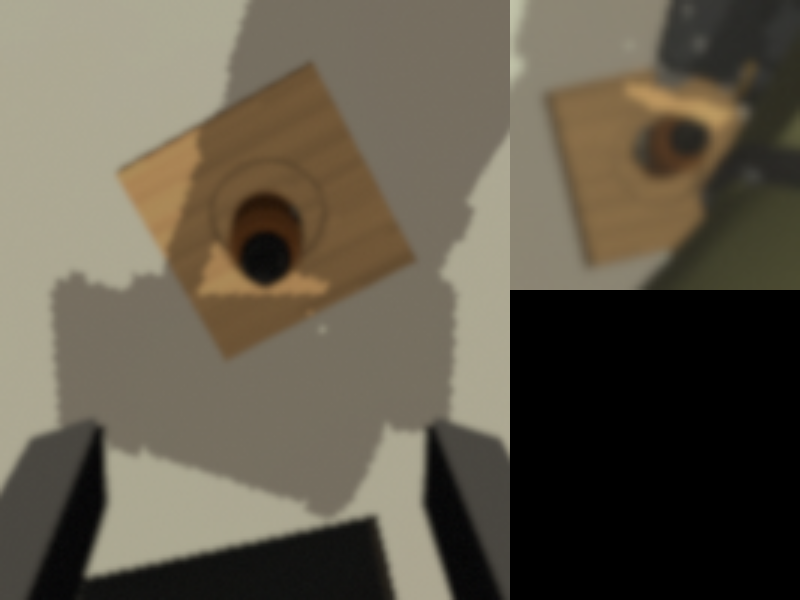

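The dropper stands upright inside the recess ring, teat at (265,258) of the crop. Next I go back for the brown jar.

Emit:
send_rows:
  targets:
    - {"x": 0.01, "y": 0.08, "z": 0, "spin": 0, "claw": 66}
    - {"x": 0.014, "y": 0.14, "z": 0, "spin": 0, "claw": 66}
    - {"x": 0.014, "y": 0.17, "z": 0, "spin": 0, "claw": 66}
    - {"x": 0.014, "y": 0.17, "z": 0, "spin": 0, "claw": 66}
    - {"x": 0.014, "y": 0.17, "z": 0, "spin": 0, "claw": 66}
    - {"x": 0.014, "y": 0.17, "z": 0, "spin": 0, "claw": 66}
    - {"x": 0.014, "y": 0.17, "z": 0, "spin": 0, "claw": 66}
    - {"x": 0.014, "y": 0.17, "z": 0, "spin": 0, "claw": 66}
    - {"x": 0.014, "y": 0.17, "z": 0, "spin": 0, "claw": 66}
    - {"x": 0.014, "y": 0.17, "z": 0, "spin": 0, "claw": 66}
    - {"x": 0.014, "y": 0.17, "z": 0, "spin": 0, "claw": 66}
    - {"x": 0.014, "y": 0.17, "z": 0, "spin": 0, "claw": 66}
    - {"x": 0.014, "y": 0.17, "z": 0, "spin": 0, "claw": 66}
    - {"x": 0.014, "y": 0.17, "z": 0, "spin": 0, "claw": 66}
    - {"x": 0.014, "y": 0.17, "z": 0, "spin": 0, "claw": 66}
    - {"x": 0.014, "y": 0.17, "z": 0, "spin": 0, "claw": 66}
    - {"x": 0.014, "y": 0.17, "z": 0, "spin": 0, "claw": 66}
    - {"x": 0.014, "y": 0.12, "z": 0, "spin": 0, "claw": 66}
    - {"x": 0.014, "y": 0.08, "z": 0, "spin": 0, "claw": 66}
    - {"x": 0.018, "y": 0.04, "z": 0, "spin": 0, "claw": 66}
  force: 25

```text
time_s: 30.35
ee_pos: [0.5561, 0.3053, 0.2553]
eef_rot: [-3.14, -0.002, 2.886]
force: [-0.1, 0.2, 0.7]
grip_width: 0.066
grip_force: 0.0
```

Emit:
send_rows:
  targets:
    - {"x": 0, "y": 0, "z": 0, "spin": 0, "claw": 66}
    - {"x": 0, "y": 0, "z": 0, "spin": 0, "claw": 66}

```text
time_s: 30.55
ee_pos: [0.5571, 0.303, 0.2565]
eef_rot: [-3.141, -0.001, 2.884]
force: [0.3, -0.2, -0.3]
grip_width: 0.0662
grip_force: 0.0
```

Emit:
send_rows:
  targets:
    - {"x": 0.004, "y": 0, "z": -0.07, "spin": 0, "claw": 66}
    - {"x": 0, "y": 0, "z": -0.08, "spin": 0, "claw": 66}
    - {"x": 0, "y": 0, "z": -0.08, "spin": 0, "claw": 66}
    - {"x": 0, "y": 0, "z": -0.08, "spin": 0, "claw": 66}
    - {"x": 0, "y": 0, "z": -0.08, "spin": 0, "claw": 66}
    - {"x": 0, "y": 0, "z": -0.08, "spin": 0, "claw": 66}
    - {"x": 0, "y": 0, "z": -0.07, "spin": 0, "claw": 62}
    - {"x": 0, "y": 0, "z": -0.018, "spin": 0, "claw": 60}
    - {"x": 0, "y": 0, "z": 0, "spin": 0, "claw": 54}
    - {"x": 0, "y": 0, "z": 0, "spin": 0, "claw": 50}
    - {"x": 0, "y": 0, "z": 0, "spin": 0, "claw": 46}
    - {"x": 0, "y": 0, "z": 0, "spin": 0, "claw": 44}
    - {"x": 0, "y": 0, "z": 0, "spin": 0, "claw": 40}
    - {"x": 0, "y": 0, "z": 0, "spin": 0, "claw": 38}
    - {"x": 0, "y": 0, "z": 0, "spin": 0, "claw": 38}
    - {"x": 0, "y": 0, "z": 0, "spin": 0, "claw": 38}

```text
time_s: 32.15
ee_pos: [0.5585, 0.3036, 0.146]
eef_rot: [3.141, 0.001, 2.884]
force: [-0.6, 1.6, 4.4]
grip_width: 0.0434
grip_force: 25.0
```

Emit:
send_rows:
  targets:
    - {"x": 0, "y": 0, "z": 0.02, "spin": 0, "claw": 38}
    - {"x": 0, "y": 0, "z": 0.05, "spin": 0, "claw": 38}
    - {"x": 0, "y": 0, "z": 0.08, "spin": 0, "claw": 38}
    - {"x": 0, "y": 0, "z": 0.08, "spin": 0, "claw": 38}
    - {"x": 0, "y": 0, "z": 0.05, "spin": 0, "claw": 38}
    - {"x": 0, "y": 0, "z": 0.02, "spin": 0, "claw": 38}
    - {"x": 0, "y": 0, "z": 0, "spin": 0, "claw": 38}

```text
time_s: 32.85
ee_pos: [0.5582, 0.3034, 0.2057]
eef_rot: [3.141, 0.0, 2.884]
force: [-0.1, -0.7, -3.0]
grip_width: 0.043
grip_force: 25.0
```

Emit:
send_rows:
  targets:
    - {"x": 0.009, "y": -0.04, "z": 0, "spin": 0, "claw": 38}
    - {"x": 0.01, "y": -0.08, "z": 0, "spin": 0, "claw": 38}
    - {"x": 0.01, "y": -0.12, "z": 0, "spin": 0, "claw": 38}
    - {"x": 0.01, "y": -0.13, "z": 0, "spin": 0, "claw": 38}
    - {"x": 0.01, "y": -0.13, "z": 0, "spin": 0, "claw": 38}
    - {"x": 0.01, "y": -0.13, "z": 0, "spin": 0, "claw": 38}
    - {"x": 0.01, "y": -0.13, "z": 0, "spin": 0, "claw": 38}
    - {"x": 0.01, "y": -0.13, "z": 0, "spin": 0, "claw": 38}
    - {"x": 0.01, "y": -0.13, "z": 0, "spin": 0, "claw": 38}
    - {"x": 0.01, "y": -0.13, "z": 0, "spin": 0, "claw": 38}
    - {"x": 0.01, "y": -0.13, "z": 0, "spin": 0, "claw": 38}
    - {"x": 0.01, "y": -0.13, "z": 0, "spin": 0, "claw": 38}
    - {"x": 0.01, "y": -0.13, "z": 0, "spin": 0, "claw": 38}
    - {"x": 0.01, "y": -0.13, "z": 0, "spin": 0, "claw": 38}
    - {"x": 0, "y": -0.1, "z": 0, "spin": 0, "claw": 38}
    - {"x": 0, "y": -0.08, "z": 0, "spin": 0, "claw": 38}
    - {"x": 0, "y": -0.04, "z": 0, "spin": 0, "claw": 38}
    - {"x": 0, "y": -0.025, "z": 0, "spin": 0, "claw": 38}
    - {"x": 0, "y": 0, "z": 0, "spin": 0, "claw": 38}
    - {"x": 0, "y": 0, "z": 0, "spin": 0, "claw": 38}

```text
time_s: 34.85
ee_pos: [0.586, -0.079, 0.2054]
eef_rot: [3.141, -0.0, 2.884]
force: [0.3, 0.6, -2.1]
grip_width: 0.043
grip_force: 25.0
```

Emit:
send_rows:
  targets:
    - {"x": 0, "y": -0.003, "z": -0.04, "spin": 0, "claw": 38}
    - {"x": 0, "y": 0, "z": -0.06, "spin": 0, "claw": 38}
    - {"x": 0, "y": 0, "z": -0.06, "spin": 0, "claw": 38}
    - {"x": 0, "y": 0, "z": -0.05, "spin": 0, "claw": 38}
    - {"x": 0, "y": 0, "z": -0.04, "spin": 0, "claw": 38}
    - {"x": 0, "y": 0, "z": -0.02, "spin": 0, "claw": 38}
    - {"x": 0, "y": 0, "z": -0.01, "spin": 0, "claw": 38}
    - {"x": 0, "y": 0, "z": -0.01, "spin": 0, "claw": 38}
    - {"x": 0, "y": 0, "z": -0.005, "spin": 0, "claw": 38}
    - {"x": 0, "y": 0, "z": 0, "spin": 0, "claw": 38}

```text
time_s: 35.85
ee_pos: [0.5861, -0.0802, 0.1466]
eef_rot: [3.142, 0.0, 2.884]
force: [-0.2, -0.1, -3.0]
grip_width: 0.043
grip_force: 25.0
```

Emit:
send_rows:
  targets:
    - {"x": 0, "y": 0, "z": -0.004, "spin": 0, "claw": 38}
    - {"x": 0, "y": 0, "z": -0.003, "spin": 0, "claw": 38}
    - {"x": 0, "y": 0, "z": 0, "spin": 0, "claw": 38}
    - {"x": 0, "y": 0, "z": 0, "spin": 0, "claw": 42}
    - {"x": 0, "y": 0, "z": 0, "spin": 0, "claw": 48}
    - {"x": 0, "y": 0, "z": 0, "spin": 0, "claw": 56}
    - {"x": 0, "y": 0, "z": 0, "spin": 0, "claw": 66}
    - {"x": 0, "y": 0, "z": 0, "spin": 0, "claw": 66}
    - {"x": 0, "y": 0, "z": 0.04, "spin": 0, "claw": 66}
    - {"x": 0, "y": 0, "z": 0.1, "spin": 0, "claw": 66}
    - {"x": 0, "y": 0, "z": 0.15, "spin": 0, "claw": 66}
    - {"x": 0, "y": 0, "z": 0.15, "spin": 0, "claw": 66}
    - {"x": 0, "y": 0, "z": 0.12, "spin": 0, "claw": 66}

```text
time_s: 37.15
ee_pos: [0.5861, -0.0802, 0.2596]
eef_rot: [3.142, 0.002, 2.884]
force: [0.2, 0.7, 0.2]
grip_width: 0.0661
grip_force: 0.0
```

Emit:
send_rows:
  targets:
    - {"x": -0.025, "y": 0.06, "z": 0, "spin": 0, "claw": 66}
    - {"x": -0.045, "y": 0.13, "z": 0, "spin": 0, "claw": 66}
    - {"x": -0.05, "y": 0.14, "z": 0, "spin": 0, "claw": 66}
    - {"x": -0.05, "y": 0.14, "z": 0, "spin": 0, "claw": 66}
    - {"x": -0.05, "y": 0.14, "z": 0, "spin": 0, "claw": 66}
    - {"x": -0.05, "y": 0.14, "z": 0, "spin": 0, "claw": 66}
    - {"x": -0.05, "y": 0.14, "z": 0, "spin": 0, "claw": 66}
    - {"x": -0.05, "y": 0.14, "z": 0, "spin": 0, "claw": 66}
    - {"x": -0.05, "y": 0.14, "z": 0, "spin": 0, "claw": 66}
    - {"x": -0.05, "y": 0.14, "z": 0, "spin": 0, "claw": 66}
    - {"x": -0.05, "y": 0.14, "z": 0, "spin": 0, "claw": 66}
    - {"x": -0.05, "y": 0.14, "z": 0, "spin": 0, "claw": 66}
    - {"x": -0.05, "y": 0.14, "z": 0, "spin": 0, "claw": 66}
    - {"x": -0.04, "y": 0.11, "z": 0, "spin": 0, "claw": 66}
    - {"x": -0.02, "y": 0.05, "z": 0, "spin": 0, "claw": 66}
    - {"x": 0, "y": 0, "z": 0, "spin": 0, "claw": 66}
    - {"x": 0, "y": 0, "z": 0, "spin": 0, "claw": 66}

```text
time_s: 38.85
ee_pos: [0.4501, 0.2972, 0.2568]
eef_rot: [-3.141, -0.0, 2.884]
force: [0.6, -1.3, 0.3]
grip_width: 0.0661
grip_force: 0.0
```

Emit:
send_rows:
  targets:
    - {"x": 0, "y": 0.004, "z": -0.07, "spin": 0, "claw": 66}
    - {"x": 0, "y": 0, "z": -0.09, "spin": 0, "claw": 66}
    - {"x": 0, "y": 0, "z": -0.09, "spin": 0, "claw": 66}
    - {"x": 0, "y": 0, "z": -0.09, "spin": 0, "claw": 66}
    - {"x": 0, "y": 0, "z": -0.09, "spin": 0, "claw": 66}
    - {"x": 0, "y": 0, "z": -0.08, "spin": 0, "claw": 66}
    - {"x": 0, "y": 0, "z": -0.07, "spin": 0, "claw": 62}
    - {"x": 0, "y": 0, "z": -0.026, "spin": 0, "claw": 60}
    - {"x": 0, "y": 0, "z": 0, "spin": 0, "claw": 54}
    - {"x": 0, "y": 0, "z": 0, "spin": 0, "claw": 50}
    - {"x": 0, "y": 0, "z": 0, "spin": 0, "claw": 48}
    - {"x": 0, "y": 0, "z": 0, "spin": 0, "claw": 46}
    - {"x": 0, "y": 0, "z": 0, "spin": 0, "claw": 44}
    - {"x": 0, "y": 0, "z": 0, "spin": 0, "claw": 40}
    - {"x": 0, "y": 0, "z": 0, "spin": 0, "claw": 40}
    - {"x": 0, "y": 0, "z": 0, "spin": 0, "claw": 40}

```text
time_s: 40.45
ee_pos: [0.4503, 0.2989, 0.1364]
eef_rot: [3.141, 0.001, 2.884]
force: [-1.4, 2.2, 6.3]
grip_width: 0.0452
grip_force: 25.0
```

Emit:
send_rows:
  targets:
    - {"x": 0, "y": 0, "z": 0.02, "spin": 0, "claw": 40}
    - {"x": 0, "y": 0, "z": 0.05, "spin": 0, "claw": 40}
    - {"x": 0, "y": 0, "z": 0.08, "spin": 0, "claw": 40}
    - {"x": 0, "y": 0, "z": 0.08, "spin": 0, "claw": 40}
    - {"x": 0, "y": 0, "z": 0.05, "spin": 0, "claw": 40}
    - {"x": 0, "y": 0, "z": 0.02, "spin": 0, "claw": 40}
    - {"x": 0, "y": 0, "z": 0, "spin": 0, "claw": 40}

```text
time_s: 41.15
ee_pos: [0.45, 0.2986, 0.1961]
eef_rot: [3.141, 0.0, 2.884]
force: [-0.5, -0.5, -1.5]
grip_width: 0.0453
grip_force: 25.0
```

Emit:
send_rows:
  targets:
    - {"x": 0.01, "y": -0.04, "z": 0, "spin": 0, "claw": 40}
    - {"x": 0.02, "y": -0.08, "z": 0, "spin": 0, "claw": 40}
    - {"x": 0.032, "y": -0.118, "z": 0, "spin": 0, "claw": 40}
    - {"x": 0.032, "y": -0.118, "z": 0, "spin": 0, "claw": 40}
    - {"x": 0.032, "y": -0.118, "z": 0, "spin": 0, "claw": 40}
    - {"x": 0.032, "y": -0.118, "z": 0, "spin": 0, "claw": 40}
    - {"x": 0.032, "y": -0.118, "z": 0, "spin": 0, "claw": 40}
    - {"x": 0.032, "y": -0.118, "z": 0, "spin": 0, "claw": 40}
    - {"x": 0.032, "y": -0.118, "z": 0, "spin": 0, "claw": 40}
    - {"x": 0.032, "y": -0.118, "z": 0, "spin": 0, "claw": 40}
    - {"x": 0.032, "y": -0.118, "z": 0, "spin": 0, "claw": 40}
    - {"x": 0.02, "y": -0.08, "z": 0, "spin": 0, "claw": 40}
    - {"x": 0.02, "y": -0.08, "z": 0, "spin": 0, "claw": 40}
    - {"x": 0.016, "y": -0.058, "z": 0, "spin": 0, "claw": 40}
    - {"x": 0.006, "y": -0.02, "z": 0, "spin": 0, "claw": 40}
    - {"x": 0, "y": 0, "z": 0, "spin": 0, "claw": 40}
    - {"x": 0, "y": 0, "z": 0, "spin": 0, "claw": 40}

```text
time_s: 42.85
ee_pos: [0.5259, 0.0149, 0.1958]
eef_rot: [3.142, -0.0, 2.884]
force: [0.6, 0.3, -2.0]
grip_width: 0.045
grip_force: 25.0
```

Emit:
send_rows:
  targets:
    - {"x": 0, "y": 0, "z": -0.04, "spin": 0, "claw": 40}
    - {"x": 0, "y": 0, "z": -0.06, "spin": 0, "claw": 40}
    - {"x": 0, "y": 0, "z": -0.06, "spin": 0, "claw": 40}
    - {"x": 0, "y": 0, "z": -0.05, "spin": 0, "claw": 40}
    - {"x": 0, "y": 0, "z": -0.04, "spin": 0, "claw": 40}
    - {"x": 0, "y": 0, "z": -0.02, "spin": 0, "claw": 40}
    - {"x": 0, "y": 0, "z": -0.01, "spin": 0, "claw": 40}
    - {"x": 0, "y": 0, "z": -0.01, "spin": 0, "claw": 40}
    - {"x": 0, "y": 0, "z": -0.005, "spin": 0, "claw": 40}
    - {"x": 0, "y": 0, "z": 0, "spin": 0, "claw": 40}
    - {"x": 0, "y": 0, "z": 0, "spin": 0, "claw": 40}

```text
time_s: 43.95
ee_pos: [0.5261, 0.0146, 0.137]
eef_rot: [3.142, 0.0, 2.884]
force: [-0.4, 0.3, -1.9]
grip_width: 0.0452
grip_force: 25.0
```

Release, rise, and move clear toward the front left so the top camera can see.

Emit:
send_rows:
  targets:
    - {"x": 0, "y": 0, "z": -0.005, "spin": 0, "claw": 40}
    - {"x": 0, "y": 0, "z": 0, "spin": 0, "claw": 40}
    - {"x": 0, "y": 0, "z": 0, "spin": 0, "claw": 44}
    - {"x": 0, "y": 0, "z": 0, "spin": 0, "claw": 50}
    - {"x": 0, "y": 0, "z": 0, "spin": 0, "claw": 58}
    - {"x": 0, "y": 0, "z": 0, "spin": 0, "claw": 64}
    - {"x": 0, "y": 0, "z": 0, "spin": 0, "claw": 64}
    - {"x": 0, "y": 0, "z": 0.04, "spin": 0, "claw": 64}
    - {"x": 0, "y": 0, "z": 0.1, "spin": 0, "claw": 64}
    - {"x": 0, "y": 0, "z": 0.15, "spin": 0, "claw": 64}
    - {"x": 0, "y": 0, "z": 0.15, "spin": 0, "claw": 64}
    - {"x": 0, "y": 0, "z": 0.12, "spin": 0, "claw": 64}

```text
time_s: 45.15
ee_pos: [0.5261, 0.0146, 0.2503]
eef_rot: [3.141, 0.002, 2.884]
force: [0.6, 0.4, -0.9]
grip_width: 0.0638
grip_force: 0.0
```

Emit:
send_rows:
  targets:
    - {"x": -0.06, "y": 0.13, "z": 0, "spin": 0, "claw": 64}
    - {"x": -0.06, "y": 0.13, "z": 0, "spin": 0, "claw": 64}
    - {"x": -0.06, "y": 0.13, "z": 0, "spin": 0, "claw": 64}
    - {"x": -0.06, "y": 0.13, "z": 0, "spin": 0, "claw": 64}
    - {"x": -0.06, "y": 0.13, "z": 0, "spin": 0, "claw": 64}
    - {"x": -0.06, "y": 0.13, "z": 0, "spin": 0, "claw": 64}
    - {"x": -0.06, "y": 0.13, "z": 0, "spin": 0, "claw": 64}
    - {"x": -0.06, "y": 0.13, "z": 0, "spin": 0, "claw": 64}
    - {"x": -0.06, "y": 0.13, "z": 0, "spin": 0, "claw": 64}
    - {"x": -0.06, "y": 0.13, "z": 0, "spin": 0, "claw": 64}
    - {"x": -0.06, "y": 0.13, "z": 0, "spin": 0, "claw": 64}
    - {"x": -0.06, "y": 0.13, "z": 0, "spin": 0, "claw": 64}
    - {"x": -0.06, "y": 0.13, "z": 0, "spin": 0, "claw": 64}
    - {"x": -0.06, "y": 0.13, "z": 0, "spin": 0, "claw": 64}
    - {"x": -0.06, "y": 0.13, "z": 0, "spin": 0, "claw": 64}
    - {"x": -0.06, "y": 0.13, "z": 0, "spin": 0, "claw": 64}
    - {"x": 0, "y": 0, "z": 0, "spin": 0, "claw": 64}
    - {"x": 0, "y": 0, "z": 0, "spin": 0, "claw": 64}

```text
time_s: 46.95
ee_pos: [0.3338, 0.4307, 0.2481]
eef_rot: [-3.141, 0.0, 2.885]
force: [0.7, -0.3, 0.5]
grip_width: 0.0639
grip_force: 0.0
```

Run:
```python
from h import *
t=camera('top');cv2.imwrite('pics/top8.png',t)
a=cv2.imread('pics/top0.png')
f=lambda i:cv2.resize(i[155:255,285:475],None,fx=4,fy=2.9*4/2.9,interpolation=cv2.INTER_CUBIC)[:300]
cv2.imwrite('pics/cmp.png',np.vstack([f(a),f(t)])[:600])
```

```text
(no output)
```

View pics/cmp.png

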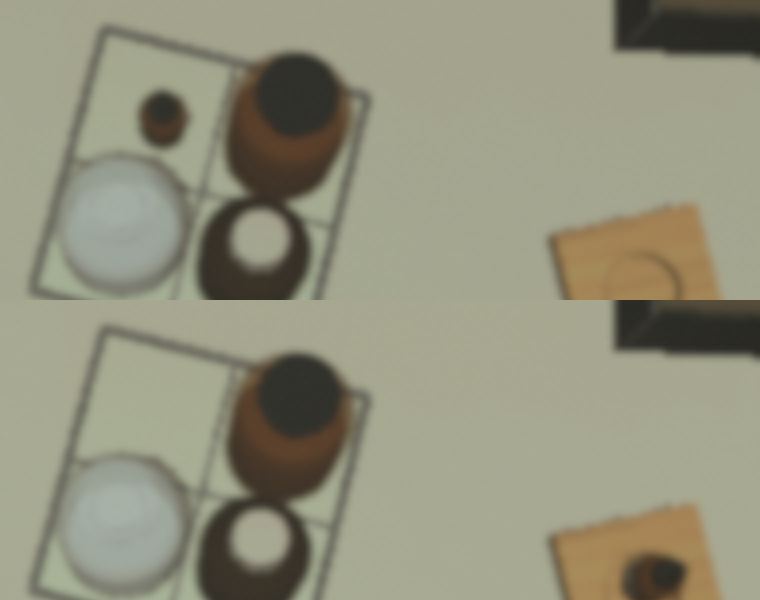

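The before and after crops match within about 1 mm: the black stopper is at (298,94) before and (299,95) after, and the other tall bottles are unchanged. The dropper stands in the recess at (655,577). I'm handing in.

```bash
python3 -c "
from station import *
print(hand_in())"
```

```text
the job is handed in; nothing more can be done
None
```

The job is handed in, though no verdict came back: the dropper bottle stands in the stand's recess, and all three tall bottles are back in their rack places (about 1 mm by the before/after top view, none tipped), by about 47 s on the robot's clock.

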